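# Tip two sample tubes into the V-trough

## Task

Pick up the grey scoop by its red handle bar, carry it with both sample tubes in it to the aluminium V-trough, and tip it low over the trough so that both tubes go in and lie in one line along the fold. Neither tube may fall onto the bench or be dropped in from high up. Then stand the empty scoop upright back on the blue mat, let go, and leave everything else where it is.

Things in the scene. Friction and masses are not known exactly. Their poses are not given: they have to be found in the camera images.
- scoop_handle (a point): Centre of the scoop's red handle bar: 14 mm wide (x), 215 mm long (y), 18 mm high (z), 95 mm above the scoop's underside, level when the scoop stands. Grey scoop, 250 g, 227 mm long (y); underside flat, from x = -47 to +37 mm at z = -95 mm here. An upright post at each end carries the bar; the tubes stay at least 30 mm below its centre. It starts upright on the blue mat
- scoop_edge (a point): Middle of the scoop's open long edge, its -x side (frame parallel to scoop_handle's, 45 mm to -x, 69 mm below). From here the floor falls 15 degrees to the back wall (inner face 78 mm to +x); back wall 32, end walls 45 mm high. Tubes stay at the back while the scoop is level and carried smoothly, and roll out over this edge once it is tipped well over 15 degrees this way; 35 to 40 is ample
- tube1_center (a point): capped sample tube, a smooth cylinder 95 mm long, 30 mm diameter, 30 to 65 g, white with a blue cap; this point is its centre; its y axis runs along the tube, towards the cap. It starts lying in the scoop against the back wall, parallel to the handle bar, end to end with the other tube
- tube2_center (a point): capped sample tube, a smooth cylinder 95 mm long, 30 mm diameter, 30 to 65 g, white with an orange cap; this point is its centre; its y axis runs along the tube, towards the cap. It starts lying in the scoop against the back wall, parallel to the handle bar, end to end with the other tube
- trough_fold (a point): Middle of the inner fold of the fixed aluminium V-trough, 25 mm above the bench. The fold is level, along y, 290 mm between grey end plates (6 mm thick, 76 mm high). Walls rise at 45 degrees to +x and -x, to edges 50 mm either side of the fold, 75 mm above the bench. A tube lying in the fold has its centre 21 mm above this point. Trough 302 mm long, 106 mm wide, left or right of the mat
- mat: Blue bench mat, fixed, 3 mm thick, 170 mm (its x) by 290 mm (its y); origin in the middle of its underside, on the bench
- wash_bottle: Bystander: white wash bottle with red collar and thin spout, 68 mm across, 215 mm tall, upright; origin at the centre of its underside
- slide_box: Bystander: red and blue slide box, 110 x 50 x 36 mm, lying flat; origin at the centre of its underside
- jar: Bystander: amber jar with white cap, 60 mm across, 75 mm tall; origin at the centre of its underside
- beaker: Bystander: open glass beaker, 70 mm across, 90 mm tall; origin at the centre of its underside
- reagent: Bystander: amber reagent bottle with blue cap, 72 mm across, 150 mm tall; origin at the centre of its underside

How it is judged:
By the outcome, as a careful person would: the job done as asked, in the order asked, and still so for the second after the job is handed in, with the robot touching nothing.
It also fails if it takes over 61 s, if anything falls off the work surface, if the arm or the gripper's body presses on something with over 40 N, if the wrist force passes 120 N, or if a joint passes its speed limit or range.

## Robot

A 6-joint arm with a two-finger parallel gripper is mounted at the origin on the work surface. World frame = base frame: x ahead of the robot, y to its left, z up, the work surface at z = 0. Lengths are in m, angles in degrees, forces in N, time in s.
With the tool pointing down it reaches from about 0.3 to 0.75 m from the base axis. Payload 8.5 kg.
Tool frame: the origin (TCP) lies at the very end of the fingers, on their centre line; the grasp point (between the pads) lies 19 mm behind it; z points along the fingers, y is the line along which they close (so a half turn about z gives the same grasp; the last joint's range is limited). The gripper opens to 85 mm and grips with 20 to 120 N. Pads are 22 mm wide; open, the fingers measure 114 mm over their backs; the gripper's body (76 mm by 85 mm) begins 54 mm behind the grasp point. The pads swing forward as they close: fully open they stand 13 mm farther back than shut.
Start: joints at [57.565, 21.807, 74.336, -0, 83.858, -12.336], TCP at [0.189, 0.516, 0.231] pointing down, gripper open.
Joint ranges: [-178.18, 178.18], [-50.72, 133.34], [12.68, 142.11], [-81.47, 261.47], [9.98, 163.14], [-165.26, 165.26]. Speed limits (degrees/s): [136.94, 136.94, 180, 180, 180, 180].

## Interface

Orientations are given as a 3x3 rotation matrix whose columns are the frame's x, y, z axes.
In Python, from rig import env, optics, spotter gives the robot as it stands.
- The arm moves only by the shell command python3 -m crank 'ROWS' [FORCE]. ROWS is JSON, one flat list of numbers, 5 for each row, row after row: the finger opening in cm, from 0 to 8.54, then the shift along the tool's x, y, z in cm, then the turn about the tool's z in rad. A call has exactly 8 rows; each row shifts and turns the commanded pose from where the row before left it, along the tool's axes as they then stand; what a row does not reach is not made up. A row lasts 1/12 s, in which the tool goes at most 41.7 mm and 7.16 degrees, less where a joint would pass 70% of its speed; a pose out of reach is approached as far as the arm can. A call is refused whole if a number of a shift passes 4.17 or a number of a turn 0.125, either way. A call with a gripper value outside its range is refused whole. The fingers move at their own pace and stop on an object; FORCE is the grip in N (left out, the last holds). Time passes only in rows, so rows that do not move let the fingers close, or fill a call up. It gives the time, the measured TCP pose, the force, the opening and the grip force at its end, in the units of the state.
- env.observe(): the state, without advancing time (a new reading comes with each control period).
- optics.get_image(name): name is "side" or "top" or "wrist"; returns a dict with "color" (384x512x3 uint8, red, green, blue), "intrinsics" (3x3 intrinsics, pixels), "pose" (4x4, takes a point from camera to world coordinates). Camera axes: x right, y up, looking along -z (the intrinsics and any distortion apply to the point x, -y, -z); pixel columns grow to the right and rows downward; lengths in m; the calibration is good to about 2 mm. A picture is of the moment at which its call begins. There is no depth.
- env.close_job(): hands the job in; it is judged then, once.
Trained networks look in a picture, given as the dict that the camera call returned (one of the last four; its "shot" number tells which), for a name from the list of things; names that differ only in an ending like _2 or _b are one class to them, and where a whole thing is asked for, a point or a joint stands for the part that bears it (a point fixed in the world has none). Each returns a list of dicts, best first, with "score" (0 to 1); they miss things now and then, are a little off and sometimes report something else, mostly with a low value. They report only what shows in the picture. A call takes as long as a camera call.
- spotter.look_for(picture, query): "at" ([column, row] as shares, 0 to 1, of the picture: columns of its width, rows of its height, amid what is visible of it).
The state is a dict: "time_s": time; "q": joint angles; "qvel": joint speeds; "joint_efforts": joint torques, N m; "position": TCP position; "tool_rot": TCP orientation; "ft_force": force on the tool from outside, world axes, zero at the start; "wrist_torque": the same for the moment, N m; "grip_width": finger opening in m; "gripper_force": force on a finger pad.
Only numpy, scipy, OpenCV 4.12 (cv2) and the standard library are available. Lean on these libraries where they do the work, as an engineer would, in place of code of your own. Each camera call takes 0.05 s, during which the arm holds its last target. There are 200 camera calls.

## Working session

There is one attempt and no reset: what is moved stays moved. The work goes in short steps, Python scripts to look and compute and a shell command to move; the robot and the scene stay as the last step left them, time stands still between calls to the robot, and variables do not carry over. Pictures are saved under pics/ and viewed, at most 11 in all, crops included, and the job is handed in when it is done.

```bash
ls; mkdir -p pics; python3 - <<'E'
from rig import env,optics,spotter
import cv2,numpy as np
s=env.observe();print(s['position'],np.round(s['tool_rot'],3).tolist(),s['time_s'],s['grip_width'])
ims=[]
for n in ['side','top']:
    p=optics.get_image(n);ims.append(p['color'][:,:,::-1])
    print(n,p['intrinsics'].tolist(),np.round(p['pose'],4).tolist(),[k for k in p])
    for q in ['scoop_handle','scoop_edge','tube1_center','tube2_center','trough_fold','mat']:
        r=spotter.look_for(p,q)
        print(q,[(round(d['score'],2),np.round(np.array(d['at'])*[512,384],1).tolist()) for d in r[:2]])
    cv2.imwrite(f'pics/{n}0.png',cv2.resize(p['color'][:,:,::-1],(800,600)))
E
```

```text
pics
[0.18884799 0.51624852 0.23069413] [[-0.939, 0.344, -0.001], [0.344, 0.939, -0.001], [0.0, -0.001, -1.0]] 0.0 0.08554768742639199
side [[484.2654079160774, 0.0, 266.4379255138897], [0.0, 484.2654079160774, 198.60122871115956], [0.0, 0.0, 1.0]] [[0.9992, 0.0087, -0.0388, 0.4971], [-0.0347, 0.6682, -0.7431, -1.1337], [0.0195, 0.7439, 0.668, 1.1103], [0.0, 0.0, 0.0, 1.0]] ['color', 'intrinsics', 'pose', 'shot']
scoop_handle [(0.7, [245.4, 174.8])]
scoop_edge [(0.91, [242.9, 170.0])]
tube1_center [(0.68, [249.4, 179.5])]
tube2_center [(0.42, [254.8, 161.7]), (0.4, [253.5, 181.4])]
trough_fold [(0.91, [268.0, 258.9])]
mat [(0.81, [258.4, 182.1])]
top [[386.8693164606183, 0.0, 257.2873384976551], [0.0, 386.8693164606183, 184.4532290360698], [0.0, 0.0, 1.0]] [[0.0085, 0.987, -0.1606, 0.3834], [-0.9999, 0.0068, -0.011, -0.0002], [-0.0097, 0.1607, 0.987, 1.2426], [0.0, 0.0, 0.0, 1.0]] ['color', 'intrinsics', 'pose', 'shot']
scoop_handle [(0.88, [189.0, 215.6])]
scoop_edge [(0.59, [188.0, 216.7]), (0.42, [198.6, 202.4])]
tube1_center [(0.44, [204.9, 208.1])]
tube2_center []
trough_fold [(0.78, [318.4, 191.8])]
mat [(0.78, [198.4, 203.3])]
```

View pics/side0.png

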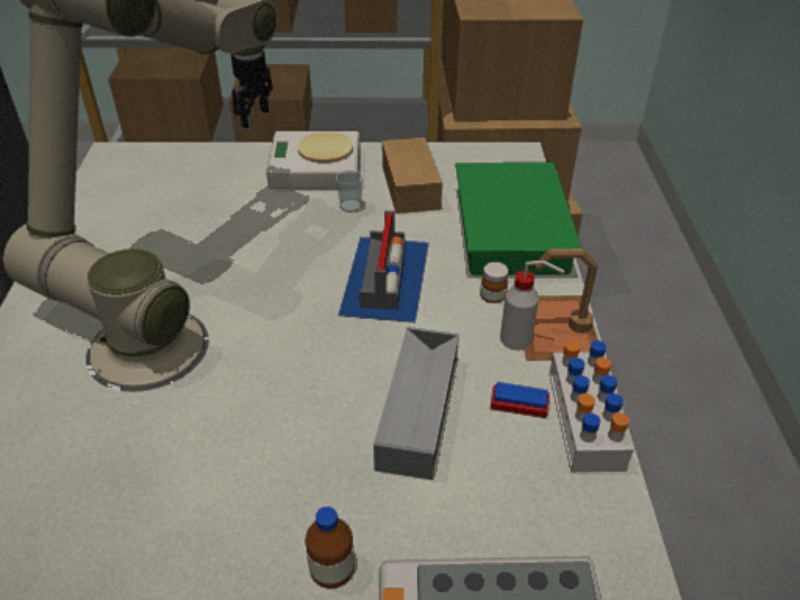

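View pics/top0.png

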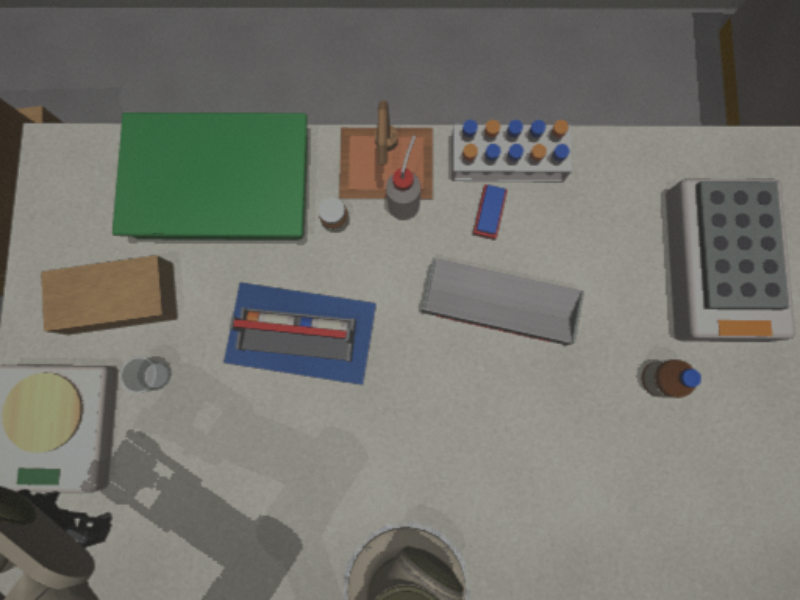

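The side view shows the scoop on the mat at (385,270) with its open side towards the robot, and the trough at (418,400). In the top view the red bar runs from (233,324) to (347,335). The trough corners there are about (433,258), (582,291), (573,342) and (422,312).

The tool can only turn about its vertical, so I'll grip lightly and tip the scoop by pivoting its front face against the trough's far rim.

```bash
cat > h.py <<'E'
import numpy as np,cv2
from rig import env,optics,spotter
def back(p,uv,z):
    K=p['intrinsics'];T=np.array(p['pose']);uv=np.atleast_2d(uv).astype(float)
    d=np.c_[(uv[:,0]-K[0][2])/K[0][0],-(uv[:,1]-K[1][2])/K[1][1],-np.ones(len(uv))]@T[:3,:3].T
    return T[:3,3]+d*((z-T[2,3])/d[:,2])[:,None]
def red(p,box=None):
    c=p['color'].astype(int);m=(c[...,0]>90)&(c[...,1]<60)&(c[...,2]<70)
    if box: 
        k=np.zeros_like(m);k[box[1]:box[3],box[0]:box[2]]=1;m&=k
    n,l,s,_=cv2.connectedComponentsWithStats(m.astype(np.uint8),connectivity=8)
    i=1+np.argmax(s[1:,4]);v,u=np.where(l==i);return np.c_[u,v]
def rect(P):
    (c,(w,h),a)=cv2.minAreaRect((P[:,:2]*1000).astype(np.float32))
    return np.round(c,1),round(w,1),round(h,1),round(a,2)
E
python3 - <<'E'
from h import *
p=optics.get_image('top')
uv=red(p,(130,190,240,235))
print('bar',len(uv),rect(back(p,uv,0.107)))
P=back(p,uv,.107);d=np.linalg.svd(P[:,:2]-P[:,:2].mean(0))[2][0];print('mean',P.mean(0),'yaw',np.degrees(np.arctan2(d[1],d[0])))
q=np.array([(433,258),(582,291),(573,342),(422,312)])/1.5625
C=back(p,q,.075);print('trough',C[:,:2].round(3).tolist(),C.mean(0),np.linalg.norm(C[0]-C[1]),np.linalg.norm(C[1]-C[2]))
for n in ['wash_bottle','slide_box','jar']:
    r=spotter.look_for(p,n);print(n,back(p,np.array(r[0]['at'])*[512,384],.05).round(3) if r else 0)
im=p['color'][155:235,130:390,::-1];cv2.imwrite('pics/c1.png',cv2.resize(im,(780,240),interpolation=cv2.INTER_CUBIC))
E
```

```text
bar 24 (array([498.7, 302.2]), 11.9, 23.9, 0.43)
mean [0.49818984 0.30418869 0.107     ] yaw -100.46655847609044
trough [[0.634, -0.048], [0.57, -0.338], [0.471, -0.317], [0.527, -0.027]] [ 0.55051353 -0.18243878  0.075     ] 0.29735290851840396 0.10170842485823814
wash_bottle [[0.779 0.012 0.05 ]]
slide_box [[ 0.729 -0.163  0.05 ]]
jar [[0.725 0.159 0.05 ]]
```

View pics/c1.png

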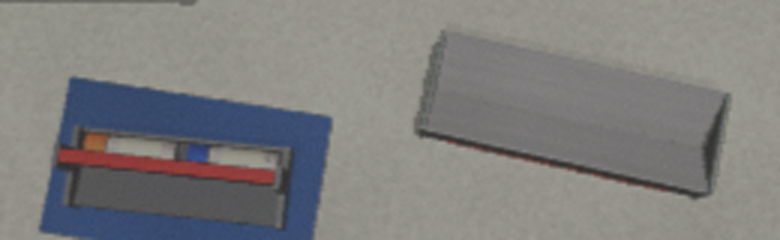

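The crop shows the bar from (58,156) to (276,178). The trough rim corners are (445,30), (730,93), (708,197) and (417,132).

```bash
python3 - <<'E'
from h import *
p=optics.get_image('top')
f=lambda l:np.array(l)/3+[130,155]-1/3
B=back(p,f([(58,156),(276,178)]),.105);d=B[0]-B[1];print('bar',B.mean(0),np.linalg.norm(d),'yaw',np.degrees(np.arctan2(d[1],d[0]))-90)
C=back(p,f([(445,30),(730,93),(708,197),(417,132)]),.075);d=C[0]+C[3]-C[1]-C[2]
print('trough',C.mean(0),np.linalg.norm(d)/2,'yaw',np.degrees(np.arctan2(d[1],d[0]))-90,C[:,:2].round(3).tolist())
# scoop yaw check: near wall of scoop inner
s=env.observe();yt=np.degrees(np.arctan2(s['tool_rot'][1,1],s['tool_rot'][0,1]));print('tool y yaw',yt)
# move: bar grasp, in tool frame after turning
psi=np.radians(np.degrees(np.arctan2(*(B[0]-B[1])[[1,0]]))-90)
R=s['tool_rot'];v=B.mean(0)-s['position'];print('v world',v,'in tool',R.T@v,'turn',np.radians(yt)-psi)
E
```

```text
bar [0.48963435 0.22447516 0.105     ] 0.216718554069741 yaw -5.312606219063937
trough [ 0.55099032 -0.18162373  0.075     ] 0.29732559959945526 yaw -12.32821441955872 [[0.636, -0.051], [0.572, -0.34], [0.466, -0.314], [0.53, -0.022]]
tool y yaw 69.90022382123809
v world [ 0.30064753 -0.29200615 -0.12632132] in tool [-0.38268542 -0.17090163  0.12632539] turn 1.3127115239461697
```

```bash
python3 -m crank '[8.5,-3.5,-1.55,0,0, 8.5,-3.5,-1.55,0,0, 8.5,-3.5,-1.55,0,0, 8.5,-3.5,-1.55,0,0, 8.5,-3.5,-1.55,0,0, 8.5,-3.5,-1.55,0,0, 8.5,-3.5,-1.55,0,0, 8.5,-3.5,-1.55,0,0]' 40
python3 -m crank '[8.5,-3.4,-1.55,0,0, 8.5,-3.4,-1.55,0,0, 8.5,-3.5,-1.6,0,0, 8.5,0,0,0,0.12, 8.5,0,0,0,0.12, 8.5,0,0,0,0.12, 8.5,0,0,0,0.12, 8.5,0,0,0,0.12]'
python3 -m crank '[8.5,0,0,0.5,0.12, 8.5,0,0,0.5,0.12, 8.5,0,0,0.5,0.12, 8.5,0,0,0.5,0.12, 8.5,0,0,0.5,0.12, 8.5,0,0,0.5,0.113, 8.5,0,0,0,0, 8.5,0,0,0,0]'
python3 - <<'E'
from h import *
s=env.observe();R=s['tool_rot'];print(s['time_s'],s['position'],R.round(3).tolist(),s['q'])
w=optics.get_image('wrist');cv2.imwrite('pics/w1.png',w['color'][:,:,::-1])
c=w['color'].astype(int);m=(c[...,0]>80)&(c[...,1]<0.5*c[...,0])&(c[...,2]<0.5*c[...,0]);v,u=np.where(m)
P=back(w,np.c_[u,v],.107);P=P[(abs(P[:,0]-.49)<.05)&(abs(P[:,1]-.224)<.14)];print(len(P),rect(P))
t=optics.get_image('top');print('done')
v=np.array([.490,.224,.098])-s['position'];print('tool frame to bar',R.T@v)
E
```

```text
time_s: 1.62
position: [0.4104, 0.3023, 0.2315]
tool_rot: [[-0.939, 0.344, 0.0], [0.344, 0.939, 0.0], [-0.0, 0.0, -1.0]]
ft_force: [0.9, 0.1, 0.5]
grip_width: 0.0852
gripper_force: 0.0
time_s: 2.28
position: [0.49, 0.2241, 0.2313]
tool_rot: [[-0.576, 0.818, -0.0], [0.818, 0.576, -0.0], [-0.0, -0.0, -1.0]]
ft_force: [0.5, 0.2, -0.8]
grip_width: 0.0849
gripper_force: 0.0
time_s: 2.95
position: [0.4899, 0.2243, 0.2013]
tool_rot: [[0.089, 0.996, -0.0], [0.996, -0.089, -0.0], [-0.0, -0.0, -1.0]]
ft_force: [0.4, 0.4, 0.1]
grip_width: 0.085
gripper_force: 0.0
2.95 [0.48989244 0.22427084 0.20129995] [[0.089, 0.996, -0.0], [0.996, -0.089, -0.0], [-0.0, -0.0, -1.0]] [ 1.20021936e+01  2.20622721e+01  7.91193008e+01 -1.02438666e-03
  7.88383430e+01  1.71366908e+01]
3737 (array([498.9, 223.5]), 212.1, 30.4, 84.46)
done
tool frame to bar [-0.00024781  0.00016514  0.10329993]
```

View pics/w1.png

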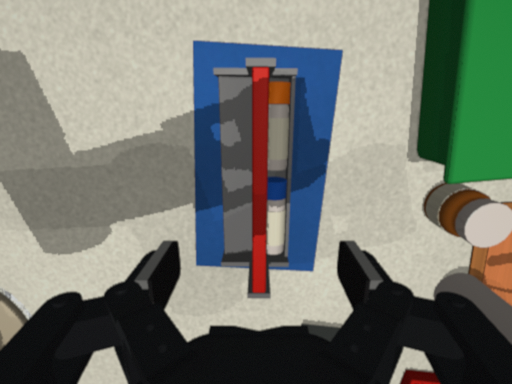

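The wrist view shows the bar vertical, from (261,67) to (259,293), centred between the fingers. The orange-capped tube is at the far (+y) end.

```bash
python3 - <<'E'
from h import *
s=env.observe();R=s['tool_rot'];w=optics.get_image('wrist')
B=back(w,[(261,67),(259.5,293)],.107);d=B[0]-B[1];print(B.mean(0),np.linalg.norm(d),np.degrees(np.arctan2(d[1],d[0]))-90)
print(R.T@(B.mean(0)-s['position']))
E
```

```text
[0.49142695 0.2235793  0.107     ] 0.2135815769117859 -5.409996096094815
[-0.00063482  0.00140402  0.09467408]
```

```bash
python3 -m crank '[8.5,0,0.1,3,0, 8.5,0,0,3,0, 8.5,0,0,3,0, 8.5,0,0,2,0, 8.5,0,0,1.2,0, 8.5,0,0,0,0, 0,0,0,0,0, 0,0,0,0,0]' 40
python3 -m crank '[0,0,0,0,0, 0,0,0,0,0, 0,0,0,0,0, 0,0,0,0,0, 0,0,0,0,0, 0,0,0,0,0, 0,0,0,0,0, 0,0,0,0,0]' 40
python3 -m crank '[0,0,0,-0.2,0, 0,0,0,-0.5,0, 0,0,0,-0.8,0, 0,0,0,-1,0, 0,0,0,-1,0, 0,0,0,-0.5,0, 0,0,0,-0.2,0, 0,0,0,0,0]' 40
```

```text
time_s: 3.77
position: [0.4916, 0.2244, 0.0805]
tool_rot: [[0.092, 0.996, 0.002], [0.996, -0.092, 0.0], [0.001, 0.002, -1.0]]
ft_force: [-0.1, -0.6, 0.8]
grip_width: 0.0632
gripper_force: 0.0
time_s: 4.43
position: [0.4908, 0.2243, 0.0798]
tool_rot: [[0.093, 0.996, 0.0], [0.996, -0.093, 0.0], [0.0, 0.0, -1.0]]
ft_force: [-2.5, 0.8, 5.7]
grip_width: 0.0134
gripper_force: 39.7
time_s: 5.1
position: [0.4911, 0.2242, 0.122]
tool_rot: [[0.093, 0.996, 0.001], [0.996, -0.093, 0.0], [0.0, 0.001, -1.0]]
ft_force: [-0.9, -0.4, -3.9]
grip_width: 0.0132
gripper_force: 39.1
```

```bash
python3 -m crank '[0,-0.45,0.22,-0.5,0, 0,-0.9,0.44,-1,0, 0,-1.34,0.67,-1.2,0, 0,-1.79,0.89,-1.2,0, 0,-2.24,1.11,-1.2,0, 0,-2.78,1.38,-1.2,0, 0,-2.78,1.38,-1,0, 0,-2.78,1.38,-0.5,0]' 50
python3 -m crank '[0,-2.78,1.38,0,0, 0,-2.78,1.38,0,0, 0,-2.78,1.38,0,0, 0,-2.78,1.38,0,0, 0,-2.78,1.38,0,0, 0,-2.78,1.38,0,0, 0,-2.78,1.38,0,0, 0,-2.24,1.11,0,0]'
python3 -m crank '[0,-1.79,0.89,0,0, 0,-1.34,0.67,0,0, 0,-0.9,0.44,0,0, 0,-0.45,0.22,0,0.02, 0,0,0,0,0.03, 0,0,0,0,0.04, 0,0,0,0,0.03, 0,0,0,0,0]'
python3 - <<'E'
from h import *
s=env.observe();R=s['tool_rot'];ex=np.array([.977,-.213,0]);ey=np.array([.213,.977,0])
v=s['position']-[.551,-.182,0];print('trough frame',v@ex,v@ey,s['position'][2],'yaw',np.degrees(np.arctan2(R[1,1],R[0,1])),s['ft_force'])
w=optics.get_image('top');cv2.imwrite('pics/t2.png',cv2.resize(w['color'][100:300,180:446,::-1],(798,600),interpolation=cv2.INTER_CUBIC))
E
```

```text
time_s: 5.77
position: [0.5521, 0.065, 0.2014]
tool_rot: [[0.093, 0.996, 0.002], [0.996, -0.093, -0.0], [-0.0, 0.002, -1.0]]
ft_force: [0.7, 0.4, -3.5]
grip_width: 0.0131
gripper_force: 51.3
time_s: 6.43
position: [0.6384, -0.1621, 0.1996]
tool_rot: [[0.094, 0.996, -0.0], [0.996, -0.094, -0.001], [-0.001, -0.0, -1.0]]
ft_force: [0.1, -0.7, -3.1]
grip_width: 0.0128
gripper_force: 51.3
time_s: 7.1
position: [0.6561, -0.205, 0.1996]
tool_rot: [[0.213, 0.977, -0.0], [0.977, -0.213, 0.0], [0.0, -0.0, -1.0]]
ft_force: [-1.5, 0.2, -3.6]
grip_width: 0.0132
gripper_force: 51.3
trough frame 0.10758923861746726 -0.0001129592244776649 0.19964847523885265 yaw -12.280191498958285 [-1.52495793  0.2434987  -3.61404206]
```

View pics/t2.png

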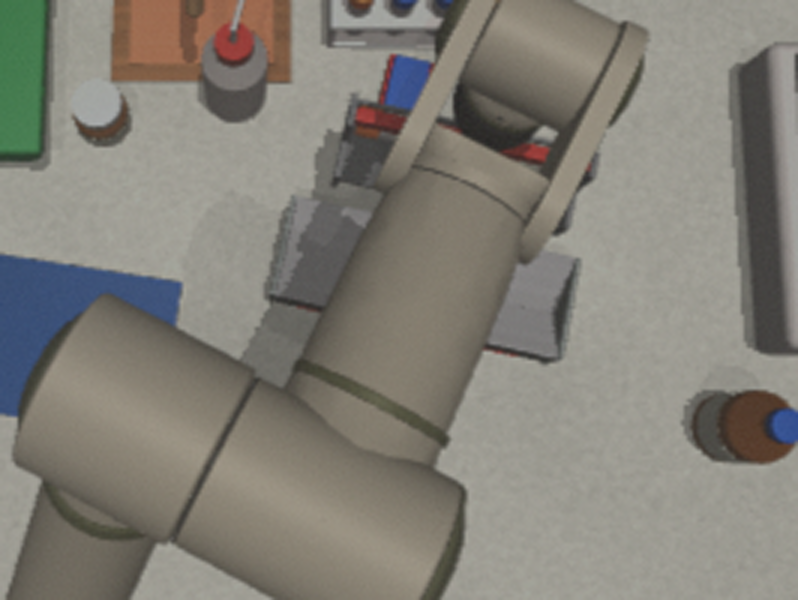

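The top view shows the scoop (bar ends near (365,115) and (545,155)) parallel to the trough, just beyond its far rim and clear of the wash bottle. Next I'll lower it and feel for the rim with the front face.

```bash
python3 -m crank '[0,0,0,0.5,0, 0,0,0,1,0, 0,0,0,1.2,0, 0,0,0,1.2,0, 0,0,0,1,0, 0,0,0,0.7,0, 0,0,0,0.4,0, 0,0,0,0,0]' 50
python3 -m crank '[0,0,-0.1,0,0, 0,0,-0.1,0,0, 0,0,-0.1,0,0, 0,0,-0.1,0,0, 0,0,-0.1,0,0, 0,0,-0.1,0,0, 0,0,0,0,0, 0,0,0,0,0]' 25
python3 -m crank '[0,0,-0.1,0,0, 0,0,-0.1,0,0, 0,0,-0.1,0,0, 0,0,-0.1,0,0, 0,0,-0.1,0,0, 0,0,-0.1,0,0, 0,0,0,0,0, 0,0,0,0,0]' 25
python3 - <<'E'
from h import *
w=optics.get_image('wrist');cv2.imwrite('pics/w3.png',w['color'][:,:,::-1])
E
```

```text
time_s: 7.82
position: [0.656, -0.2053, 0.1382]
tool_rot: [[0.211, 0.977, -0.002], [0.977, -0.211, 0.001], [0.0, -0.002, -1.0]]
ft_force: [-0.5, -0.2, -4.0]
grip_width: 0.0129
gripper_force: 51.3
time_s: 8.48
position: [0.6506, -0.2042, 0.1396]
tool_rot: [[0.211, 0.977, 0.001], [0.977, -0.211, -0.0], [-0.0, 0.001, -1.0]]
ft_force: [0.8, 0.0, -2.8]
grip_width: 0.0132
gripper_force: 51.4
time_s: 9.15
position: [0.647, -0.2036, 0.141]
tool_rot: [[0.211, 0.977, 0.008], [0.977, -0.211, -0.003], [-0.001, 0.009, -1.0]]
ft_force: [9.5, -1.5, -1.1]
grip_width: 0.0128
gripper_force: 53.0
```

View pics/w3.png

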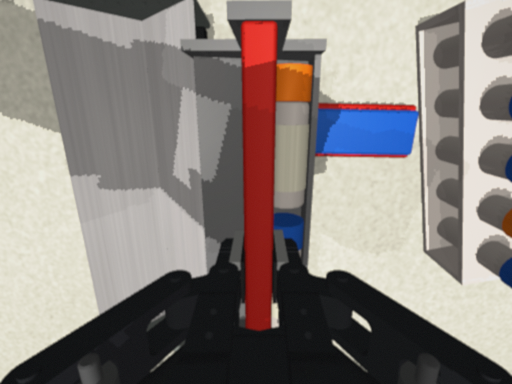

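The wrist view shows the scoop's front face against the trough's far rim (column ~205), with both tubes still at the back wall. The force is 9.5 N, so contact is made, but the grip is still about 50 N. I'll soften it before pivoting.

```bash
python3 -m crank '[1.25,0,0,0,0, 1.25,0,0,0,0, 1.25,0,0,0,0, 0,0,0,0,0, 0,0,0,0,0, 0,0,0,0,0, 0,0,0,0,0, 0,0,0,0,0]' 20
```

```text
time_s: 9.87
position: [0.647, -0.2036, 0.1409]
tool_rot: [[0.211, 0.977, 0.008], [0.977, -0.211, -0.003], [-0.001, 0.008, -1.0]]
ft_force: [9.9, -2.5, 0.1]
grip_width: 0.0132
gripper_force: 53.0
```

```bash
python3 -m crank '[0,0,-0.25,-0.12,0, 0,0,-0.25,-0.12,0, 0,0,-0.25,-0.12,0, 0,0,-0.25,-0.1,0, 0,0,-0.25,-0.1,0, 0,0,-0.25,-0.1,0, 0,0,0,0,0, 0,0,0,0,0]' 20
python3 - <<'E'
from h import *
w=optics.get_image('wrist');cv2.imwrite('pics/w4.png',w['color'][:,:,::-1])
E
```

```text
time_s: 10.53
position: [0.634, -0.2008, 0.1478]
tool_rot: [[0.211, 0.977, 0.013], [0.977, -0.211, -0.004], [-0.001, 0.014, -1.0]]
ft_force: [17.4, -3.3, -5.2]
grip_width: 0.0132
gripper_force: 96.3
```

View pics/w4.png

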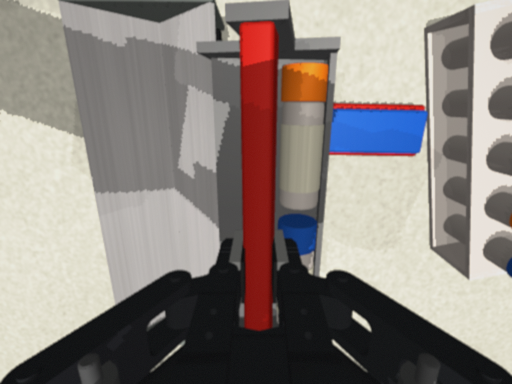

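The wrist view shows the scoop tipping: its back wall has moved right to column ~325 and more of both tubes shows, while they stay at the back. Pad force has risen to 96 N, so I'll ease the opening a little.

```bash
python3 -m crank '[1.42,0,0,0,0, 1.42,0,0,0,0, 1.42,0,0,0,0, 1.42,0,0,0,0, 1.42,0,0,0,0, 1.42,0,0,0,0, 1.42,0,0,0,0, 1.42,0,0,0,0]' 20
```

```text
time_s: 11.25
position: [0.6336, -0.2008, 0.1482]
tool_rot: [[0.211, 0.977, 0.012], [0.977, -0.211, -0.004], [-0.001, 0.012, -1.0]]
ft_force: [14.1, -3.2, -0.9]
grip_width: 0.0144
gripper_force: 55.8
```

```bash
python3 -m crank '[1.44,0,-0.2,-0.06,0, 1.47,0,-0.2,-0.06,0, 1.5,0,-0.2,-0.06,0, 1.53,0,-0.2,-0.06,0, 1.53,0,0,0,0, 1.53,0,0,0,0, 1.53,0,0,0,0, 1.53,0,0,0,0]' 20
```

```text
time_s: 11.92
position: [0.6257, -0.1991, 0.151]
tool_rot: [[0.211, 0.977, 0.012], [0.977, -0.211, -0.004], [-0.002, 0.012, -1.0]]
ft_force: [12.2, -2.5, 1.9]
grip_width: 0.0153
gripper_force: 51.8
```

```bash
python3 -m crank '[1.56,0,-0.2,-0.05,0, 1.58,0,-0.2,-0.04,0, 1.6,0,-0.2,-0.04,0, 1.63,0,-0.2,-0.04,0, 1.63,0,0,0,0, 1.63,0,0,0,0, 1.63,0,0,0,0, 1.63,0,0,0,0]' 20
python3 - <<'E'
from h import *
w=optics.get_image('wrist');cv2.imwrite('pics/w5.png',w['color'][:,:,::-1])
E
```

```text
time_s: 12.58
position: [0.6178, -0.1974, 0.1531]
tool_rot: [[0.211, 0.977, 0.012], [0.977, -0.211, -0.004], [-0.002, 0.013, -1.0]]
ft_force: [11.8, -1.6, 4.5]
grip_width: 0.0164
gripper_force: 49.3
```

View pics/w5.png

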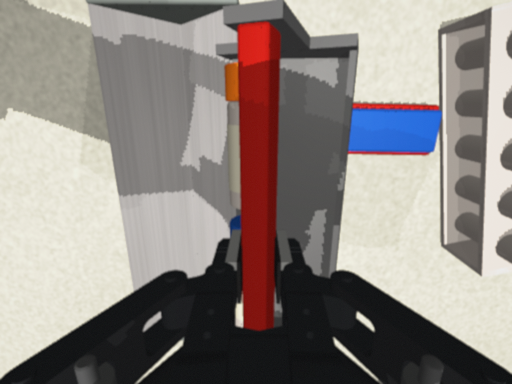

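The tubes have rolled off the back wall and are leaving over the open edge (orange cap at (232,80), blue at (235,222)), in line. I'll keep tipping.

```bash
python3 -m crank '[1.66,0,-0.2,-0.03,0, 1.68,0,-0.2,-0.03,0, 1.71,0,-0.2,-0.02,0, 1.73,0,-0.2,-0.02,0, 1.75,0,-0.2,0,0, 1.75,0,0,0,0, 1.75,0,0,0,0, 1.75,0,0,0,0]' 20
python3 - <<'E'
from h import *
w=optics.get_image('wrist');a=w['color'][:300,:,::-1]
t=optics.get_image('side')['color'][150:320,200:330,::-1]
cv2.imwrite('pics/w6.png',np.hstack([cv2.resize(a,(400,234)) ,cv2.resize(t,(179,234))]) )
E
```

```text
time_s: 13.3
position: [0.6081, -0.1954, 0.1544]
tool_rot: [[0.211, 0.977, 0.012], [0.977, -0.211, -0.005], [-0.002, 0.013, -1.0]]
ft_force: [9.8, -1.6, 7.4]
grip_width: 0.0177
gripper_force: 45.0
```

View pics/w6.png

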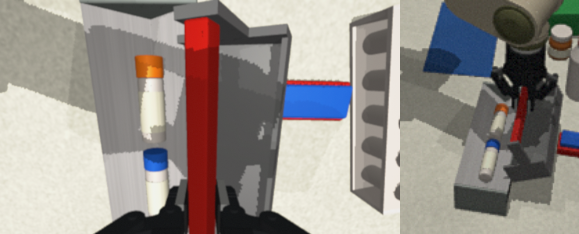

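Both tubes lie end to end along the fold (orange cap at (149,66), blue cap at (155,160); the side view agrees). Now I'll run the arc backwards, tightening as the scoop comes upright.

```bash
python3 -m crank '[1.75,0,0.2,0,0, 1.72,0,0.2,0.02,0, 1.7,0,0.2,0.02,0, 1.67,0,0.2,0.03,0, 1.65,0,0.2,0.03,0, 1.62,0,0.2,0.04,0, 1.6,0,0.2,0.04,0, 1.57,0,0.2,0.04,0]' 20
python3 -m crank '[1.54,0,0.2,0.05,0, 1.5,0,0.2,0.06,0, 1.47,0,0.2,0.06,0, 1.44,0,0.2,0.06,0, 1.42,0,0.2,0.06,0, 1.4,0,0.25,0.1,0, 1.36,0,0.25,0.1,0, 1.33,0,0.25,0.1,0]' 20
python3 -m crank '[1.3,0,0.25,0.12,0, 1.2,0,0.25,0.12,0, 1.1,0,0.25,0.12,0, 0.5,0,0.3,0,0, 0,0,0.3,0,0, 0,0,0.4,0,0, 0,0,0.4,0,0, 0,0,0,0,0]' 50
python3 - <<'E'
from h import *
w=optics.get_image('wrist')['color'][:,:,::-1];t=optics.get_image('side')['color'][130:320,200:350,::-1]
cv2.imwrite('pics/w7.png',np.hstack([cv2.resize(w,(400,300)),cv2.resize(t,(237,300))]))
E
```

```text
time_s: 14.07
position: [0.6199, -0.1974, 0.1484]
tool_rot: [[0.211, 0.977, -0.002], [0.977, -0.211, 0.001], [0.0, -0.002, -1.0]]
ft_force: [1.0, -0.1, -1.8]
grip_width: 0.0173
gripper_force: 25.1
time_s: 14.73
position: [0.6376, -0.2014, 0.1428]
tool_rot: [[0.211, 0.977, 0.0], [0.977, -0.211, -0.0], [-0.0, 0.0, -1.0]]
ft_force: [1.3, -0.5, -3.2]
grip_width: 0.0154
gripper_force: 19.3
time_s: 15.4
position: [0.6588, -0.206, 0.1392]
tool_rot: [[0.211, 0.977, 0.0], [0.977, -0.211, -0.0], [-0.0, 0.0, -1.0]]
ft_force: [0.3, 0.1, -2.0]
grip_width: 0.013
gripper_force: 48.8
```

View pics/w7.png

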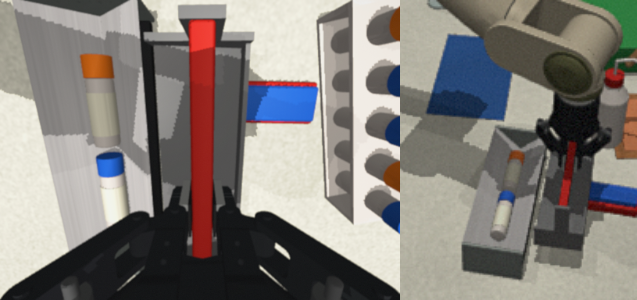

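The scoop is upright and flush in the pads again, clear of the trough, and the tubes are lying in the fold. Carrying it back to the mat.

```bash
python3 -m crank '[0,0,0,-0.7,0, 0,0,0,-1.4,0, 0,0,0,-1.6,0, 0,0,0,-1.4,0, 0,0,0,-0.9,-0.03, 0,0,0,0,-0.03, 0,0,0,0,-0.03, 0,0,0,0,-0.029]' 50
python3 -m crank '[0,0.7,-0.35,0,0, 0,1.5,-0.75,0,0, 0,2.3,-1.15,0,0, 0,2.9,-1.46,0,0, 0,2.9,-1.46,0,0, 0,2.9,-1.46,0,0, 0,2.9,-1.46,0,0, 0,2.9,-1.46,0,0]'
python3 -m crank '[0,2.9,-1.46,0,0, 0,2.9,-1.46,0,0, 0,2.9,-1.46,0,0, 0,2.9,-1.46,0,0, 0,2.9,-1.46,1,0, 0,2.9,-1.46,1.5,0, 0,2.3,-1.15,1.5,0, 0,1.5,-0.75,1.5,0]'
python3 -m crank '[0,0.7,-0.3,1.5,0, 0,0.2,0,1.0,0, 0,0,0,0.5,0, 0,0,0,0.3,0, 0,0,0,0,0, 0,0,0,0,0, 0,0,0,0,0, 0,0,0,0,0]'
python3 - <<'E'
from h import *
s=env.observe();R=s['tool_rot'];print(R.T@(np.array([.491,.224,.08])-s['position']),np.degrees(np.arctan2(R[1,1],R[0,1])))
E
```

```text
time_s: 16.17
position: [0.6581, -0.2058, 0.2002]
tool_rot: [[0.092, 0.996, 0.001], [0.996, -0.092, -0.0], [-0.0, 0.001, -1.0]]
ft_force: [-0.4, -0.3, -2.3]
grip_width: 0.013
gripper_force: 48.9
time_s: 16.83
position: [0.5798, -0.0059, 0.1999]
tool_rot: [[0.095, 0.995, 0.001], [0.995, -0.095, 0.0], [0.0, 0.001, -1.0]]
ft_force: [0.2, 0.2, -2.7]
grip_width: 0.0126
gripper_force: 48.9
time_s: 17.5
position: [0.493, 0.2158, 0.1445]
tool_rot: [[0.093, 0.996, 0.001], [0.996, -0.093, 0.001], [0.001, 0.001, -1.0]]
ft_force: [0.6, 0.3, -2.5]
grip_width: 0.013
gripper_force: 48.9
time_s: 18.17
position: [0.4931, 0.2223, 0.1119]
tool_rot: [[0.095, 0.996, 0.001], [0.996, -0.095, 0.0], [0.0, 0.001, -1.0]]
ft_force: [0.2, 0.3, -2.1]
grip_width: 0.0128
gripper_force: 48.9
[ 0.00149798 -0.00225413  0.0319062 ] -5.425085422956539
```

```bash
python3 -m crank '[0,0.15,-0.2,0.5,0, 0,0,0,0.6,0, 0,0,0,0.5,0, 0,0,0,0.4,0, 0,0,0,0.2,0, 0,0,0,0.1,0, 0,0,0,0.1,0, 0,0,0,0,0]' 50
python3 -m crank '[0,0,0,0.1,0, 0,0,0,0.1,0, 0,0,0,0.1,0, 0,0,0,0.1,0, 0,0,0,0.1,0, 0,0,0,0.1,0, 0,0,0,0,0, 0,0,0,0,0]' 50
```

```text
time_s: 18.83
position: [0.4909, 0.2243, 0.0873]
tool_rot: [[0.094, 0.996, 0.0], [0.996, -0.094, -0.0], [0.0, 0.0, -1.0]]
ft_force: [-0.9, 0.0, -1.9]
grip_width: 0.0129
gripper_force: 48.9
time_s: 19.5
position: [0.4933, 0.2243, 0.0854]
tool_rot: [[0.094, 0.996, 0.009], [0.996, -0.094, 0.001], [0.002, 0.008, -1.0]]
ft_force: [-2.0, -3.4, 29.1]
grip_width: 0.0131
gripper_force: 53.5
```

```bash
python3 -m crank '[0,0,0,-0.2,0, 0,0,0,-0.2,0, 0,0,0,0,0, 0,0,0,0,0, 1.3,0,0,0,0, 1.5,0,0,0,0, 1.7,0,0,0,0, 2,0,0,0,0]' 20
python3 -m crank '[3,0,0,0,0, 4,0,0,0,0, 6,0,0,0,0, 8,0,0,0,0, 8.5,0,0,0,0, 8.5,0,0,0,0, 8.5,0,0,0,0, 8.5,0,0,0,0]'
python3 -m crank '[8.5,0,0,-0.5,0, 8.5,0,0,-1.5,0, 8.5,0,0,-2.5,0, 8.5,0,0,-3,0, 8.5,0,0,-3,0, 8.5,0,0,-3,0, 8.5,0,0,-2,0, 8.5,0,0,0,0]'
python3 -m crank '[8.5,2,-2,-1,0, 8.5,3,-2.5,0,0, 8.5,3,-2.5,0,0, 8.5,3,-2.5,0,0, 8.5,3,-2.5,0,0, 8.5,3,-2.5,0,0, 8.5,1,-1,0,0, 8.5,0,0,0,0]'
python3 - <<'E'
from h import *
t=optics.get_image('top')['color'][140:260,120:390,::-1];s=optics.get_image('side')['color'][100:320,200:360,::-1]
a=cv2.resize(t,(540,240));b=cv2.resize(s,(255,350));c=np.zeros((350,795,3),np.uint8);c[:240,:540]=a;c[:,540:]=b
cv2.imwrite('pics/f.png',c)
E
```

```text
time_s: 20.17
position: [0.4907, 0.2243, 0.085]
tool_rot: [[0.094, 0.996, -0.001], [0.996, -0.094, -0.0], [-0.0, -0.001, -1.0]]
ft_force: [-0.0, -0.5, -0.3]
grip_width: 0.0202
gripper_force: 0.0
time_s: 20.83
position: [0.4908, 0.2243, 0.0853]
tool_rot: [[0.094, 0.996, 0.0], [0.996, -0.094, -0.0], [-0.0, 0.0, -1.0]]
ft_force: [0.1, -0.4, 0.4]
grip_width: 0.0849
gripper_force: 0.0
time_s: 21.5
position: [0.4921, 0.2246, 0.2452]
tool_rot: [[0.094, 0.996, 0.008], [0.996, -0.094, 0.002], [0.003, 0.008, -1.0]]
ft_force: [0.9, 0.5, 0.1]
grip_width: 0.0851
gripper_force: 0.0
time_s: 22.17
position: [0.351, 0.4201, 0.2499]
tool_rot: [[0.09, 0.996, -0.001], [0.996, -0.09, -0.0], [-0.0, -0.001, -1.0]]
ft_force: [0.8, 0.2, -0.1]
grip_width: 0.085
gripper_force: 0.0
```

View pics/f.png

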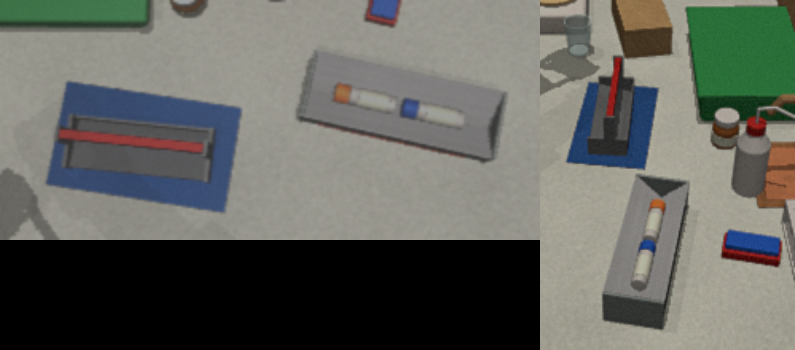

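The final views show the scoop standing upright on the mat, the bar at (130,141). Both tubes lie in one line along the fold, at (365,97) and (433,112), and the bystanders are where they were.

```bash
python3 -c "
from rig import env
print(env.close_job())"
```

```text
the job is handed in; nothing more can be done
None
```

Both tubes are lying in one line along the trough fold, the empty scoop is upright on the blue mat and released, nothing else looks moved, and the job was handed in at about 22 s.

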